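# Sift the mixed buttons into the slide-top box

## Task

Slide the lid of the button box right open, lift the sieve by its handle and, holding it level over the open compartment, shake it side to side until every small button has dropped through into the box. Then set the sieve back on the cork mat, put the large buttons left in it into the shallow tray, and slide the box's lid fully shut again over its ridge. Leave the pin tin, the thread spool and the mug alone.

Things in the scene. Friction and masses are not known exactly. Their poses are not given: they have to be found in the camera images.
- button_box: Fixed wooden slide-top box, 131 (x) x 270 (y) x 60 mm high; origin at the centre of its underside, y axis along the slide. Its +y half is a compartment 115 (x) x 125 (y) mm inside, from y = 2 to 127 mm, floor 4 mm above the counter; its -y half is a closed deck over which the lid slides. Side rails rise to 60 mm, 109 mm clear between their lips.
- box_opening (a point): Centre of the mouth of the box's compartment, at the height of the rail tops (60 mm above the counter); axes as the box.
- lid (a joint): Travel of the sliding lid in m: 0 = shut, 0.125 = right open. It opens towards the box's -y. Between about 0.006 and 0.016 it has to be forced over a small sprung brass ridge (about 7 N either way); elsewhere it slides with about 1 N and stays where it is left.
- lid_grip (a point): Middle of the top of the upright grip rib in the middle of the lid; it moves with the lid. The rib is 50 mm (box x) by 12 mm thick (box y) and stands 22 mm above the lid's flat top (which is 55 mm above the counter); pinch it across the 12 mm, closing along the slide direction.
- mat: Fixed cork mat on the counter, 150 (x) x 120 (y) x 3 mm; origin at the centre of its underside.
- sieve: Loose slotted sieve, 110 (x) x 79 (y) x 18 mm high, about 0.2 kg, origin at the centre of its underside. Inside 100 x 69 mm; floor top 8 mm above the underside. The floor is two bars along x, 10 mm wide, at y = +-12 mm, ledges at the walls and 4 mm cross bars at x = +-32; the slots between are 14 mm wide. Small buttons slide off the bars when it is shaken along y at about 4 to 7 m/s2.
- sieve_grip (a point): Grip point of the sieve's handle, 62 mm above its underside. The handle is an upright wooden rib in the middle of the sieve, 24 mm (x) by 12 mm (y), from the floor to 75 mm above the underside; pinch it across the 12 mm (closing along the sieve's y). Carry it gently: the small buttons only lie balanced on the floor bars.
- tray: Loose shallow grey tray, 90 (x) x 120 (y) x 18 mm high, walls 4 mm, floor about 4 mm thick, about 0.3 kg; origin at the centre of its underside.
- pin_tin: Round pin tin, 66 mm across, 22 mm high; a bystander.
- thread_spool: Thread spool, 27 mm across, 46 mm high, standing; a bystander.
- mug: Mug, 97 mm high; a bystander.
- small0: Small button: plain white disc, 10 mm across, 6 mm thick, 10 g, lying in the sieve at the start; origin at the centre of its underside. May be absent.
- small1: Small button: plain white disc, 10 mm across, 6 mm thick, 10 g, lying in the sieve at the start; origin at the centre of its underside. May be absent.
- small2: Small button: plain white disc, 10 mm across, 6 mm thick, 10 g, lying in the sieve at the start; origin at the centre of its underside. May be absent.
- small3: Small button: plain white disc, 10 mm across, 6 mm thick, 10 g, lying in the sieve at the start; origin at the centre of its underside. May be absent.
- small4: Small button: plain white disc, 10 mm across, 6 mm thick, 10 g, lying in the sieve at the start; origin at the centre of its underside. May be absent.
- small5: Small button: plain white disc, 10 mm across, 6 mm thick, 10 g, lying in the sieve at the start; origin at the centre of its underside. May be absent.
- large0: Large stemmed button: plain white disc, 30 mm across and 8 mm thick, lying in the sieve with its round stem (12 mm across) standing up from its middle to 30 mm above its underside: pinch it by the stem. 15 g; too big for the slots. Origin at the centre of its underside. May be absent.
- large1: Large stemmed button: plain white disc, 30 mm across and 8 mm thick, lying in the sieve with its round stem (12 mm across) standing up from its middle to 30 mm above its underside: pinch it by the stem. 15 g; too big for the slots. Origin at the centre of its underside. May be absent.
- large2: Large stemmed button: plain white disc, 30 mm across and 8 mm thick, lying in the sieve with its round stem (12 mm across) standing up from its middle to 30 mm above its underside: pinch it by the stem. 15 g; too big for the slots. Origin at the centre of its underside. May be absent.
- large3: Large stemmed button: plain white disc, 30 mm across and 8 mm thick, lying in the sieve with its round stem (12 mm across) standing up from its middle to 30 mm above its underside: pinch it by the stem. 15 g; too big for the slots. Origin at the centre of its underside. May be absent.
Not all that is in view belongs to the job. What is shaped like the large1 but green is not meant.

How it is judged:
On the way, in this order (a step that is already met when the one before it is completed fails the run):
1. the lid of the button box is slid right open (at least 115 of 125 mm) (value of joint lid above 0.115 m), for 0.2 s.
2. the sieve is held over the open compartment, its centre within 45 mm of the opening's centre and its underside above the rails by less than 200 mm (horizontal distance between sieve and box_opening below 0.045 m and z of sieve in the frame of box_opening between 0 and 0.2 m), for 0.2 s.
3. every small button lies in the box's compartment while the sieve is still held over it (all of step 2 and x of small0 in the frame of button_box between -0.058 and 0.058 m and y of small0 in the frame of button_box between 0.0005 and 0.1285 m and z of small0 in the frame of button_box between -0.005 and 0.035 m and x of small1 in the frame of button_box between -0.058 and 0.058 m and y of small1 in the frame of button_box between 0.0005 and 0.1285 m and z of small1 in the frame of button_box between -0.005 and 0.035 m and x of small2 in the frame of button_box between -0.058 and 0.058 m and y of small2 in the frame of button_box between 0.0005 and 0.1285 m and z of small2 in the frame of button_box between -0.005 and 0.035 m and x of small3 in the frame of button_box between -0.058 and 0.058 m and y of small3 in the frame of button_box between 0.0005 and 0.1285 m and z of small3 in the frame of button_box between -0.005 and 0.035 m and x of small4 in the frame of button_box between -0.058 and 0.058 m and y of small4 in the frame of button_box between 0.0005 and 0.1285 m and z of small4 in the frame of button_box between -0.005 and 0.035 m and x of small5 in the frame of button_box between -0.058 and 0.058 m and y of small5 in the frame of button_box between 0.0005 and 0.1285 m and z of small5 in the frame of button_box between -0.005 and 0.035 m), for 0.2 s.
At the end, for the whole second after the job is handed in: The lid is shut to within 4 mm, past its ridge; every small button is in the box's compartment; every large button lies inside the tray, on its floor or on another button at most; the sieve stands level on the mat, its centre within 35 mm of the mat's centre; all is at rest (value of joint lid below 0.004 m and x of small0 in the frame of button_box between -0.058 and 0.058 m and y of small0 in the frame of button_box between 0.0005 and 0.1285 m and z of small0 in the frame of button_box between -0.005 and 0.035 m and x of small1 in the frame of button_box between -0.058 and 0.058 m and y of small1 in the frame of button_box between 0.0005 and 0.1285 m and z of small1 in the frame of button_box between -0.005 and 0.035 m and x of small2 in the frame of button_box between -0.058 and 0.058 m and y of small2 in the frame of button_box between 0.0005 and 0.1285 m and z of small2 in the frame of button_box between -0.005 and 0.035 m and x of small3 in the frame of button_box between -0.058 and 0.058 m and y of small3 in the frame of button_box between 0.0005 and 0.1285 m and z of small3 in the frame of button_box between -0.005 and 0.035 m and x of small4 in the frame of button_box between -0.058 and 0.058 m and y of small4 in the frame of button_box between 0.0005 and 0.1285 m and z of small4 in the frame of button_box between -0.005 and 0.035 m and x of small5 in the frame of button_box between -0.058 and 0.058 m and y of small5 in the frame of button_box between 0.0005 and 0.1285 m and z of small5 in the frame of button_box between -0.005 and 0.035 m and x of large0 in the frame of tray between -0.042 and 0.042 m and y of large0 in the frame of tray between -0.057 and 0.057 m and z of large0 in the frame of tray between -0.005 and 0.02 m and x of large1 in the frame of tray between -0.042 and 0.042 m and y of large1 in the frame of tray between -0.057 and 0.057 m and z of large1 in the frame of tray between -0.005 and 0.02 m and x of large2 in the frame of tray between -0.042 and 0.042 m and y of large2 in the frame of tray between -0.057 and 0.057 m and z of large2 in the frame of tray between -0.005 and 0.02 m and x of large3 in the frame of tray between -0.042 and 0.042 m and y of large3 in the frame of tray between -0.057 and 0.057 m and z of large3 in the frame of tray between -0.005 and 0.02 m and horizontal distance between sieve and mat below 0.035 m and z of sieve in the frame of mat below 0.007 m and angle between sieve's own z axis and vertical below 0.1 rad and linear speed of each of sieve, tray below 0.02 m/s and linear speed of each of large0, large1, large2, large3 below 0.03 m/s); the robot touches nothing.
It fails at once if the sieve is tilted by more than 0.35 rad (angle between sieve's own z axis and vertical above 0.35 rad).
It fails at once if the pin tin, the thread spool or the mug is moved by more than 30 mm (distance of any of pin_tin, thread_spool, mug from where it was at the start of the episode above 0.03 m).
Of small0, small1, small2, small3, small4, small5 only 3 to 6 are there at a start; the rules pass over those that are not, and their reading is None.
Of large0, large1, large2, large3 only 3 to 4 are there at a start; the rules pass over those that are not, and their reading is None.
At some moment in a run one of tray may be knocked a few centimetres aside while the robot is not near it.
It also fails if it takes over 192 s, if anything falls off the work surface, if the arm or the gripper's body presses on something with over 40 N, if the wrist force passes 120 N, or if a joint passes its speed limit or range.

## Robot

A 6-joint arm with a two-finger parallel gripper is mounted at the origin on the work surface; the furniture and walls round the work are solid. World frame = base frame: x ahead of the robot, y to its left, z up, the work surface at z = 0. Lengths are in m, angles in rad, forces in N, time in s.
With the tool pointing down it reaches from about 0.3 to 0.825 m from the base axis. Payload 5.4 kg.
Tool frame: the origin (TCP) lies at the very end of the fingers, on their centre line; the grasp point (between the pads) lies 19 mm behind it; z points along the fingers, y is the line along which they close (so a half turn about z gives the same grasp; the last joint's range is limited). The gripper opens to 92 mm and grips with 3 to 60 N. Pads are 20 mm wide; open, the fingers measure 128 mm over their backs; the gripper's body (75 mm by 189 mm) begins 69 mm behind the grasp point.
Start: joints at [1.005, 0.158, 1.597, -0, 1.386, -0.21], TCP at [0.2, 0.539, 0.215] pointing down, gripper open.
Joint ranges: [-2.91, 2.91], [-0.94, 2.29], [0.18, 2.7], [-1.29, 4.43], [0.17, 2.64], [-3, 3]. Speed limits (rad/s): [2.57, 2.57, 3.14, 3.14, 3.14, 3.14].

## Interface

Orientations are given as a 3x3 rotation matrix whose columns are the frame's x, y, z axes.
In Python, from cell import r, vision gives the robot as it stands.
- The arm moves only by the shell command python3 -m crank 'ROWS' [FORCE]. ROWS is JSON, one flat list of numbers, 7 for each row, row after row: the shift along the tool's x, y, z in m, then the turn, a rotation vector about the tool's x, y, z in degrees, then the closure, from 0 (fully open) to 1 (shut). In form: [tx, ty, tz, wx, wy, wz, grip, tx, ty, tz, wx, wy, wz, grip, ...]. A call has 1 to 12 rows; each row is the pose to reach, as a shift and turn from the pose commanded when the call began, along the tool's axes at that moment; what a row does not reach only later rows make up. A row lasts 1/8 s, in which the tool goes at most 62.5 mm and 10.7 degrees, less where a joint would pass 70% of its speed; a pose out of reach is approached as far as the arm can. A call with a gripper value outside its range is refused whole. The fingers move at their own pace and stop on an object; FORCE is the grip in N (left out, the last holds). Time passes only in rows, so rows that repeat a pose let the fingers close. It gives the time, the measured TCP pose, the force, the opening and the grip force at its end, in the units of the state.
- r.read_state(): the state, without advancing time (a new reading comes with each control period).
- vision.capture(name): name is "scene" or "top" or "wrist"; returns a dict with "pixels" (384x512x3 uint8, red, green, blue), "vertical_fov" (degrees; the focal length in pixels is half the picture's height over the tangent of half this angle, whatever the lens; pixels are square), "cx", "cy" (the principal point, pixels), "eye" and "rotation" of the camera in the world. Camera axes: x right, y up, looking along -z (the intrinsics and any distortion apply to the point x, -y, -z); pixel columns grow to the right and rows downward; lengths in m; the calibration is good to about 2 mm. A picture is of the moment at which its call begins. There is no depth.
- r.job_done(): hands the job in; it is judged then, once.
Trained networks look in a picture, given as the dict that the camera call returned (one of the last four; its "shot" number tells which), for a name from the list of things; names that differ only in an ending like _2 or _b are one class to them, and where a whole thing is asked for, a point or a joint stands for the part that bears it (a point fixed in the world has none). Each returns a list of dicts, best first, with "conf" (0 to 1); they miss things now and then, are a little off and sometimes report something else, mostly with a low value. They report only what shows in the picture. A call takes as long as a camera call. They do not tell look-alikes from the thing itself.
- vision.spot_in(query, picture): "box" ([left, top, width, height] in pixels, round what is visible of it).
- vision.masks_of(query, picture): "mask" (384x512 bool, what is visible of it) and "box" ([left, top, width, height] in pixels, round what is visible of it).
The state is a dict: "time": time; "qpos": joint angles; "joint_vel": joint speeds; "effort": joint torques, N m; "ee_pos": TCP position; "tcp_rot": TCP orientation; "contact_force": force on the tool from outside, world axes, zero at the start; "moment": the same for the moment, N m; "width": finger opening in m; "grip_force": force on a finger pad.
Only numpy, scipy, OpenCV 4.12 (cv2) and the standard library are available. Lean on these libraries where they do the work, as an engineer would, in place of code of your own. Each camera call takes 0.05 s, during which the arm holds its last target. There are 200 camera calls.

## Working session

There is one attempt and no reset: what is moved stays moved. The work goes in short steps, Python scripts to look and compute and a shell command to move; the robot and the scene stay as the last step left them, time stands still between calls to the robot, and variables do not carry over. Pictures are saved under pics/ and viewed, at most 14 in all, crops included, and the job is handed in when it is done.

```bash
ls; mkdir -p pics
python3 - <<'E'
from cell import r, vision
import cv2,numpy as np
s=r.read_state(); print(s['time'],s['ee_pos'],np.round(s['tcp_rot'],3),s['width'])
for n in ("top","scene"):
    p=vision.capture(n)
    print(n,{k:p[k] for k in p if k!='pixels'})
    im=cv2.resize(p['pixels'],(800,600))[:,:,::-1]
    cv2.imwrite(f'pics/{n}0.png',im)
    for q in ["button_box","lid_grip","mat","sieve","sieve_grip","tray","pin_tin","thread_spool","mug","small0","large1"]:
        print(q,[(np.round(d['box'],0).tolist(),round(d['conf'],2)) for d in vision.spot_in(q,p)][:8])
E
```

```text
pics
0.0 [0.199958   0.53843803 0.21359856] [[-0.937  0.348 -0.001]
 [ 0.348  0.937 -0.002]
 [ 0.    -0.002 -1.   ]] 0.09176939079053925
top {'vertical_fov': 43.89880376149673, 'cx': 247.96533071823401, 'cy': 186.99481413229964, 'eye': array([0.31540685, 0.04846633, 1.56693673]), 'rotation': array([[-0.00899523,  0.99183604, -0.12720199],
       [-0.99994237, -0.00817655,  0.00695672],
       [ 0.00585985,  0.12725724,  0.99185244]]), 'shot': 1}
button_box [([215.0, 128.0, 86.0, 44.0], 0.88), ([219.0, 134.0, 40.0, 33.0], 0.32)]
lid_grip [([218.0, 132.0, 42.0, 37.0], 0.61), ([346.0, 143.0, 33.0, 33.0], 0.25)]
mat [([142.0, 180.0, 41.0, 48.0], 0.88)]
sieve [([146.0, 187.0, 34.0, 39.0], 0.85), ([144.0, 176.0, 40.0, 51.0], 0.37)]
sieve_grip [([151.0, 184.0, 26.0, 41.0], 0.74)]
tray [([269.0, 199.0, 39.0, 32.0], 0.61)]
pin_tin [([182.0, 146.0, 21.0, 23.0], 0.54)]
thread_spool []
mug [([344.0, 144.0, 34.0, 33.0], 0.91)]
small0 []
large1 [([124.0, 201.0, 7.0, 11.0], 0.58), ([156.0, 211.0, 7.0, 11.0], 0.46), ([167.0, 209.0, 5.0, 8.0], 0.44)]
scene {'vertical_fov': 50.68250688379795, 'cx': 25
[... 341 characters left out ...]
0, 38.0], 0.82), ([277.0, 105.0, 20.0, 37.0], 0.57), ([223.0, 278.0, 17.0, 16.0], 0.23)]
mat [([185.0, 255.0, 69.0, 50.0], 0.58)]
sieve [([193.0, 265.0, 54.0, 33.0], 0.79)]
sieve_grip [([201.0, 275.0, 9.0, 13.0], 0.6)]
tray [([285.0, 168.0, 39.0, 29.0], 0.92), ([184.0, 220.0, 22.0, 21.0], 0.28)]
pin_tin [([183.0, 219.0, 23.0, 21.0], 0.98)]
thread_spool [([173.0, 244.0, 12.0, 18.0], 0.48)]
mug [([274.0, 104.0, 25.0, 38.0], 0.69)]
small0 [([197.0, 264.0, 51.0, 34.0], 0.67), ([171.0, 245.0, 13.0, 15.0], 0.44)]
large1 [([223.0, 282.0, 17.0, 12.0], 0.69), ([201.0, 263.0, 16.0, 16.0], 0.49), ([191.0, 312.0, 11.0, 13.0], 0.47), ([230.0, 268.0, 11.0, 15.0], 0.43), ([183.0, 144.0, 88.0, 73.0], 0.41)]
```

Run:
```python
import cv2
from cell import vision
p=vision.capture("top")['pixels'][:,:,::-1]
cv2.imwrite('pics/top1.png',cv2.resize(p[110:250,110:390],(800,400),interpolation=cv2.INTER_CUBIC))
p=vision.capture("scene")['pixels'][:,:,::-1]
cv2.imwrite('pics/scene1.png',cv2.resize(p[90:335,150:350],(490,600),interpolation=cv2.INTER_CUBIC))
```

```text
(no output)
```

View pics/top1.png

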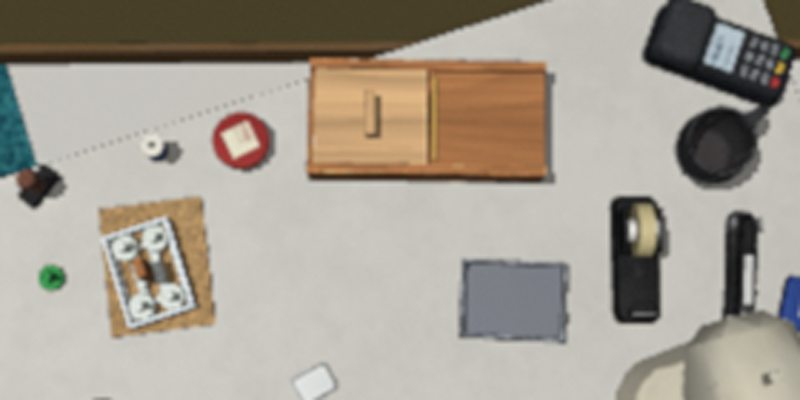

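View pics/scene1.png

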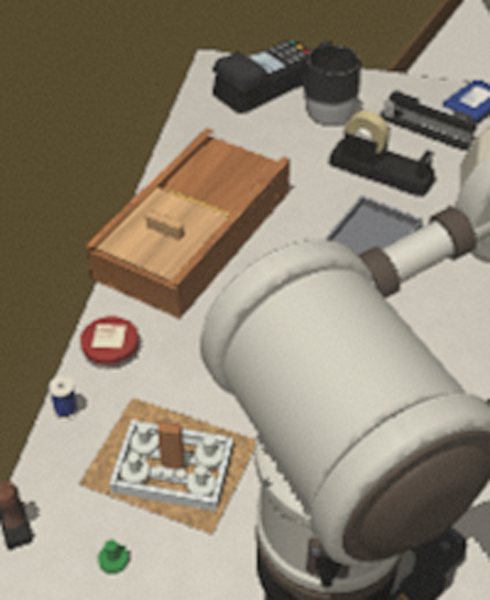

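```bash
cat > h.py <<'E'
import numpy as np, cv2
from cell import r, vision
def world(p,uv,z):
    uv=np.atleast_2d(np.array(uv,float)); h,w=p['pixels'].shape[:2]
    f=h/2/np.tan(np.radians(p['vertical_fov'])/2)
    d=np.c_[(uv[:,0]-p['cx'])/f,-(uv[:,1]-p['cy'])/f,-np.ones(len(uv))]@np.array(p['rotation']).T
    e=np.array(p['eye']); return e+d*((z-e[2])/d[:,2])[:,None]
def rect(p,mask,z):
    """min-area rectangle of a mask on plane z: centre, sides, angle of long side (deg)"""
    v,u=np.nonzero(mask); w=world(p,np.c_[u,v],z)[:,:2]
    c,s,a=cv2.minAreaRect((w*1000).astype(np.float32))
    if s[0]<s[1]: s=s[::-1]; a+=90
    return np.round(c,0),np.round(s,0),round((a+90)%180-90,1)
def pix(p,X):
    X=np.atleast_2d(X); h=p['pixels'].shape[0]
    f=h/2/np.tan(np.radians(p['vertical_fov'])/2)
    c=(X-p['eye'])@np.array(p['rotation']); return np.c_[p['cx']-f*c[:,0]/c[:,2],p['cy']+f*c[:,1]/c[:,2]]
def totool(target,yaw_y=None):
    """shift in tool axes to world TCP target; turn about tool z so tool y points along yaw_y deg (mod 180)"""
    s=r.read_state(); R=np.array(s['tcp_rot'])
    print('tcp',np.round(s['ee_pos'],4),'shift',np.round(R.T@(np.array(target)-s['ee_pos']),4))
    cur=np.degrees(np.arctan2(R[1,1],R[0,1])); print('tool y dir',round(cur,2),'z',np.round(R[:,2],3),'q6',round(s['qpos'][5],2))
    if yaw_y is not None:
        d=(yaw_y-cur+90)%180-90; print('wz',round(-d,2),'(other %.2f)'%(-d+180*np.sign(d)))
E
python3 - <<'E'
from h import *
p=vision.capture("top")
for q,z in [("button_box",.06),("lid_grip",.055),("mat",.003),("sieve",.018),("tray",.018),("pin_tin",.022),("mug",.097),("sieve_grip",.06)]:
    for d in vision.masks_of(q,p)[:2]: print(q,round(d['conf'],2),*rect(p,d['mask'],z))
c=lambda x,y:(110+x/800*280,110+y/400*140)
print('rib',world(p,c(373,98-2),.077),world(p,c(373,133),.077))
print('box corners',world(p,[c(310,60),c(547,64),c(547,178),c(309,177)],.06))
print('sieve corners',world(p,[c(103,235),c(165,217),c(195,305),c(131,326)],.018))
print('tray',world(p,[c(462,260),c(568,263),c(566,341),c(461,336)],.018))
totool([.5,.1,.2],90)
E
```

```text
button_box 0.89 [626.   5.] [270. 144.] 89.5
lid_grip 0.85 [632.  66.] [130. 109.] 89.5
lid_grip 0.64 [453. 313.] [105.  75.] 17.9
mat 0.86 [468. 315.] [148. 119.] 7.2
sieve 0.82 [456. 320.] [112.  87.] 15.7
tray 0.74 [426. -93.] [127.  95.] 89.5
mug 0.97 [ 588. -318.] [96. 80.] 89.5
mug 0.5 [458. 297.] [143. 115.] 7.2
sieve_grip 0.85 [456. 314.] [112.  81.] 20.0
rib [[0.64623949 0.0604151  0.077     ]] [[0.60424731 0.06070967 0.077     ]]
box corners [[ 0.6921639   0.13161912  0.06      ]
 [ 0.68549941 -0.13692678  0.06      ]
 [ 0.55471713 -0.13388024  0.06      ]
 [ 0.55800111  0.13289028  0.06      ]]
sieve corners [[0.4994799  0.37092368 0.018     ]
 [0.5196694  0.3003137  0.018     ]
 [0.41845697 0.26498122 0.018     ]
 [0.39524772 0.33730392 0.018     ]]
tray [[ 0.46729302 -0.03951073  0.018     ]
 [ 0.46282714 -0.16069967  0.018     ]
 [ 0.37395522 -0.15618219  0.018     ]
 [ 0.38065777 -0.03704626  0.018     ]]
tcp [0.2003 0.539  0.2146] shift [-0.4338 -0.3071  0.0146]
tool y dir 69.61 z [ 0.  0. -1.] q6 -0.21
wz -20.39 (other 159.61)
```

```bash
python3 -m crank '[-0.05,-0.025,0,0,0,-2,0.4,-0.1,-0.05,0,0,0,-4,0.4,-0.15,-0.08,0,0,0,-6,0.4,-0.21,-0.11,0,0,0,-8,0.4,-0.27,-0.145,0,0,0,-10,0.4,-0.33,-0.175,0,0,0,-12,0.4,-0.39,-0.205,0,0,0,-14,0.4,-0.45,-0.24,0.01,0,0,-17,0.4,-0.51,-0.27,0.015,0,0,-19,0.4,-0.56,-0.298,0.015,0,0,-20,0.4,-0.565,-0.301,0.015,0,0,-20,0.4,-0.565,-0.301,0.015,0,0,-20,0.4]'
python3 - <<'E'
from h import *
p=vision.capture("wrist")
print(p['eye'],p['rotation'],p['vertical_fov'],p['cx'],p['cy'])
cv2.imwrite('pics/w1.png',p['pixels'][:,:,::-1])
for d in vision.masks_of("lid_grip",p)[:3]: print(d['box'],d['conf'])
totool([.625,.0605,.06],89)
E
```

```text
time: 3.25
ee_pos: [0.626, 0.0579, 0.1991]
tcp_rot: [[-1.0, 0.01, -0.0], [0.01, 1.0, -0.0], [0.0, -0.0, -1.0]]
contact_force: [-0.2, -0.1, 0.2]
width: 0.0553
grip_force: 0.0
[0.54530394 0.06038977 0.36901447] [[ 9.33519968e-03 -9.58925211e-01 -2.83505368e-01]
 [ 9.99956289e-01  9.10062727e-03  2.14447686e-03]
 [ 5.23683764e-04 -2.83512995e-01  9.58968251e-01]] 66.36109719029726 255.5971153886069 190.29998833732785
[205.1, 133.9, 118.6, 96.2] 0.82
[473.5, 41.4, 31.9, 28.1] 0.16
tcp [0.6247 0.0604 0.1994] shift [-0.0004  0.      0.1394]
tool y dir 89.61 z [-0.001  0.001 -1.   ] q6 -1.66
wz 0.61 (other -179.39)
```

View pics/w1.png

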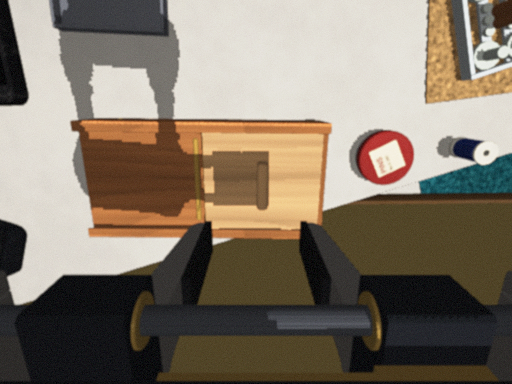

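Run:
```python
from h import *
p=vision.capture("wrist")
print('rib',world(p,[(264,162),(264,208)],.077))
print('box',world(p,[(74,122),(330,124),(322,239),(90,236)],.06))
print(pix(p,[[.625,.0605,.077],[.6,.0605,.077]]))
```

```text
rib [[0.60064803 0.07099198 0.077     ]
 [0.6499413  0.0710786  0.077     ]]
box [[ 0.5609996  -0.12374984  0.06      ]
 [ 0.56469796  0.13940409  0.06      ]
 [ 0.69457424  0.13865518  0.06      ]
 [ 0.68894053 -0.12855915  0.06      ]]
[[253.80103691 185.31977388]
 [253.60086428 161.43385557]]
```

```bash
python3 -m crank '[0,0.01,0.03,0,0,0,0.4,0,0.01,0.06,0,0,0,0.4,0,0.01,0.08,0,0,0,0.4]'
python3 - <<'E'
from h import *
p=vision.capture("wrist")
cv2.imwrite('pics/w2.png',p['pixels'][:,:,::-1])
for d in vision.masks_of("lid_grip",p)[:3]: print(d['box'],d['conf'])
totool([.625,.070,.06],90)
E
```

```text
time: 3.78
ee_pos: [0.6238, 0.0714, 0.1183]
tcp_rot: [[-1.0, 0.005, -0.002], [0.005, 1.0, 0.0], [0.002, 0.0, -1.0]]
contact_force: [0.5, 0.6, 0.1]
width: 0.0556
grip_force: 0.0
[169.7, 145.8, 161.0, 126.2] 0.84
tcp [0.6229 0.0709 0.1171] shift [-0.0023 -0.001   0.0571]
tool y dir 89.67 z [-0.005  0.    -1.   ] q6 -1.64
wz -0.33 (other 179.67)
```

View pics/w2.png

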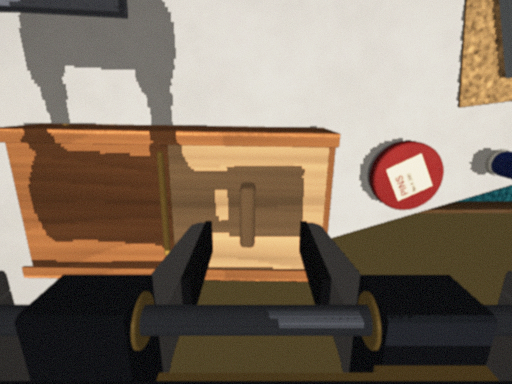

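```bash
python3 -m crank '[-0.002,-0.006,0.02,0,0,0,0.4,-0.002,-0.006,0.04,0,0,0,0.4,-0.002,-0.006,0.055,0,0,0,0.4,-0.002,-0.006,0.057,0,0,0,0.4,-0.002,-0.006,0.057,0,0,0,1,-0.002,-0.006,0.057,0,0,0,1,-0.002,-0.006,0.057,0,0,0,1,-0.002,-0.006,0.057,0,0,0,1,-0.002,-0.006,0.057,0,0,0,1]' 40
```

```text
time: 5.0
ee_pos: [0.6273, 0.064, 0.0629]
tcp_rot: [[-1.0, 0.007, 0.0], [0.007, 1.0, 0.0], [-0.0, 0.0, -1.0]]
contact_force: [0.6, -0.4, 0.9]
width: 0.0116
grip_force: 40.0
```

```bash
python3 -m crank '[0,-0.01,0,0,0,0,1,0,-0.02,0,0,0,0,1,0,-0.035,0,0,0,0,1,0,-0.05,0,0,0,0,1,0,-0.065,0,0,0,0,1,0,-0.08,0,0,0,0,1,0.001,-0.095,0,0,0,0,1,0.001,-0.11,0,0,0,0,1,0.002,-0.12,0,0,0,0,1,0.002,-0.124,0,0,0,0,1,0.002,-0.124,0,0,0,0,1,0.002,-0.124,0,0,0,0,1]'
python3 - <<'E'
from h import *
totool([.6,-.06,.06],90); print(r.read_state()['contact_force'],r.read_state()['width'])
E
```

```text
time: 6.5
ee_pos: [0.6248, -0.0598, 0.0628]
tcp_rot: [[-1.0, 0.006, 0.001], [0.006, 1.0, -0.0], [-0.001, -0.0, -1.0]]
contact_force: [1.3, 3.0, 4.9]
width: 0.0117
grip_force: 40.0
tcp [ 0.6248 -0.0598  0.0628] shift [ 0.0248 -0.0004  0.0028]
tool y dir 89.64 z [ 0.001 -0.    -1.   ] q6 -1.85
wz -0.36 (other 179.64)
[1.27763524 2.99136912 4.94421441] 0.011738510785347687
```

```bash
python3 -m crank '[0,0,0,0,0,0,0.4,0,0,0,0,0,0,0.4,0,0,-0.05,0,0,0,0.4,0,0.01,-0.1,0,0,0,0.4,0.03,0.06,-0.137,0,0,-3,0.4,0.055,0.12,-0.137,0,0,-6,0.4,0.08,0.18,-0.137,0,0,-9,0.4,0.11,0.24,-0.137,0,0,-12,0.4,0.135,0.3,-0.137,0,0,-15,0.4,0.16,0.36,-0.137,0,0,-18,0.4,0.165,0.378,-0.137,0,0,-18.5,0.4,0.165,0.378,-0.137,0,0,-18.5,0.4]'
python3 - <<'E'
from h import *
p=vision.capture("wrist")
cv2.imwrite('pics/w3.png',cv2.resize(p['pixels'],(800,600),interpolation=cv2.INTER_CUBIC)[:,:,::-1])
for q,z in (("sieve",.018),("sieve_grip",.078),("mat",.003)):
  for d in vision.masks_of(q,p)[:2]: print(q,np.round(d['box']),d['conf'],rect(p,d['mask'],z))
totool([.458,.318,.2],108)
E
```

```text
time: 8.0
ee_pos: [0.4605, 0.3208, 0.1991]
tcp_rot: [[-0.949, -0.315, -0.001], [-0.315, 0.949, -0.001], [0.001, -0.0, -1.0]]
contact_force: [-0.5, -0.9, 0.3]
width: 0.0558
grip_force: 0.0
sieve [222. 121.  69.  95.] 0.77 (array([458., 322.]), array([113.,  82.]), 18.0)
sieve [  0. 171.  99. 132.] 0.47 (array([646.,  85.]), array([184., 121.]), -0.5)
sieve_grip [222. 123.  68.  88.] 0.71 (array([445., 317.]), array([93., 66.]), 17.9)
mat [195. 100. 114. 134.] 0.75 (array([466., 315.]), array([150., 121.]), 7.2)
mat [222. 124.  68.  89.] 0.55 (array([461., 323.]), array([117.,  85.]), 17.8)
tcp [0.4624 0.3179 0.1994] shift [ 0.0041  0.0015 -0.0006]
tool y dir 108.03 z [-0.    -0.001 -1.   ] q6 -1.5
wz 0.03 (other -179.97)
```

View pics/w3.png

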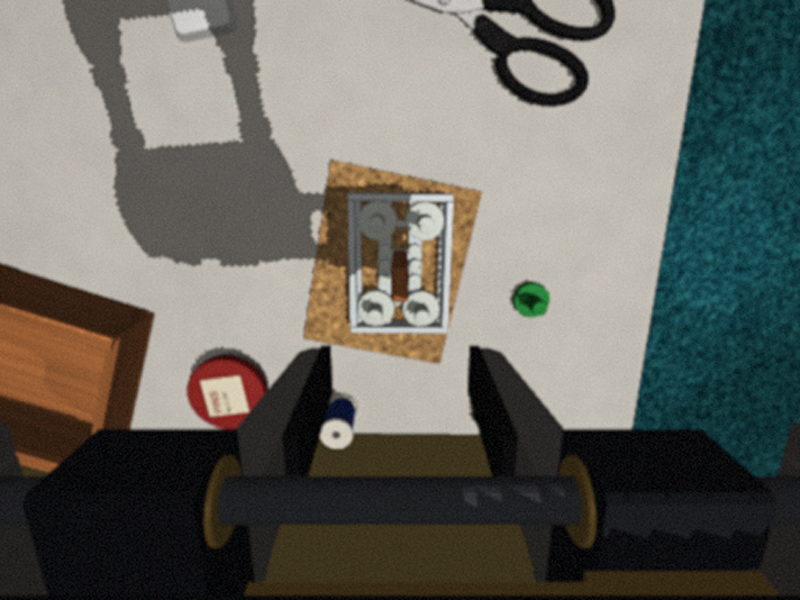

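```bash
python3 -m crank '[0.004,0.001,0.03,0,0,0,0.5,0.004,0.001,0.06,0,0,0,0.5,0.004,0.001,0.09,0,0,0,0.5,0.004,0.001,0.12,0,0,0,0.5,0.004,0.001,0.14,0,0,0,0.5,0.004,0.001,0.151,0,0,0,0.5,0.004,0.001,0.151,0,0,0,0.6,0.004,0.001,0.151,0,0,0,0.7,0.004,0.001,0.151,0,0,0,0.8,0.004,0.001,0.151,0,0,0,0.85,0.004,0.001,0.151,0,0,0,0.9,0.004,0.001,0.151,0,0,0,1]' 30
python3 -m crank '[0,0,0,0,0,0,1,0,0,0,0,0,0,1]'
python3 - <<'E'
from h import *
totool([.458,.318,.2],108)
E
```

```text
time: 9.7
ee_pos: [0.458, 0.3192, 0.0492]
tcp_rot: [[-0.95, -0.311, 0.001], [-0.311, 0.95, 0.001], [-0.001, 0.0, -1.0]]
contact_force: [-1.7, 0.7, 3.2]
width: 0.0117
grip_force: 30.0
time: 9.95
ee_pos: [0.458, 0.3192, 0.0491]
tcp_rot: [[-0.95, -0.311, 0.001], [-0.311, 0.95, 0.001], [-0.001, 0.0, -1.0]]
contact_force: [-1.4, 1.8, 4.8]
width: 0.0113
grip_force: 30.0
tcp [0.458  0.3192 0.0491] shift [ 0.0002 -0.0011 -0.1509]
tool y dir 108.11 z [ 0.001  0.001 -1.   ] q6 -1.5
wz 0.11 (other -179.89)
```

```bash
python3 -m crank '[0,0,-0.003,0,0,0,1,0,0,-0.01,0,0,0,1,0,0,-0.02,0,0,0,1,0,0,-0.033,0,0,0,1,0,0,-0.047,0,0,0,1,0,0,-0.061,0,0,0,1,0,0,-0.075,0,0,0,1,0,0,-0.087,0,0,0,1,0,0,-0.095,0,0,0,1,0,0,-0.099,0,0,0,1,0,0,-0.1,0,0,0,1]' 45
python3 -m crank '[-0.0016,-0.006,0,0,0,0.4,1,-0.0057,-0.0205,0,0,0,1.3,1,-0.012,-0.044,0,0,0,2.8,1,-0.02,-0.073,0,0,0,4.6,1,-0.029,-0.1055,0,0,0,6.7,1,-0.039,-0.1405,0,0,0,8.9,1,-0.0486,-0.176,0,0,0,11.1,1,-0.0575,-0.208,0,0,0,13.1,1,-0.0656,-0.237,0,0,0,15,1,-0.073,-0.264,0,0,0,16.7,1,-0.0778,-0.281,0,0,0,17.8,1,-0.081,-0.293,0,0,0,18.5,1]'
python3 -m crank '[0,0,0,0,0,0,1,0,0,0,0,0,0,1]'
python3 - <<'E'
from h import *
totool([.626,.066,.121],89.5)
p=vision.capture("wrist")
cv2.imwrite('pics/w4.png',cv2.resize(p['pixels'],(800,600),interpolation=cv2.INTER_CUBIC)[:,:,::-1])
E
```

```text
time: 11.32
ee_pos: [0.4576, 0.3188, 0.1486]
tcp_rot: [[-0.95, -0.311, -0.0], [-0.311, 0.95, -0.0], [0.0, -0.0, -1.0]]
contact_force: [0.3, 0.5, -3.5]
width: 0.0116
grip_force: 45.0
time: 12.82
ee_pos: [0.6261, 0.0644, 0.1483]
tcp_rot: [[-1.0, 0.008, -0.001], [0.008, 1.0, 0.0], [0.001, 0.0, -1.0]]
contact_force: [0.4, 0.1, -2.8]
width: 0.0115
grip_force: 45.0
time: 13.08
ee_pos: [0.6253, 0.0662, 0.1485]
tcp_rot: [[-1.0, 0.006, -0.001], [0.006, 1.0, 0.0], [0.001, 0.0, -1.0]]
contact_force: [0.2, -0.3, -2.8]
width: 0.0113
grip_force: 45.0
tcp [0.6253 0.0662 0.1485] shift [-0.0007 -0.0002  0.0275]
tool y dir 89.66 z [-0.001  0.    -1.   ] q6 -1.65
wz 0.16 (other -179.84)
```

View pics/w4.png

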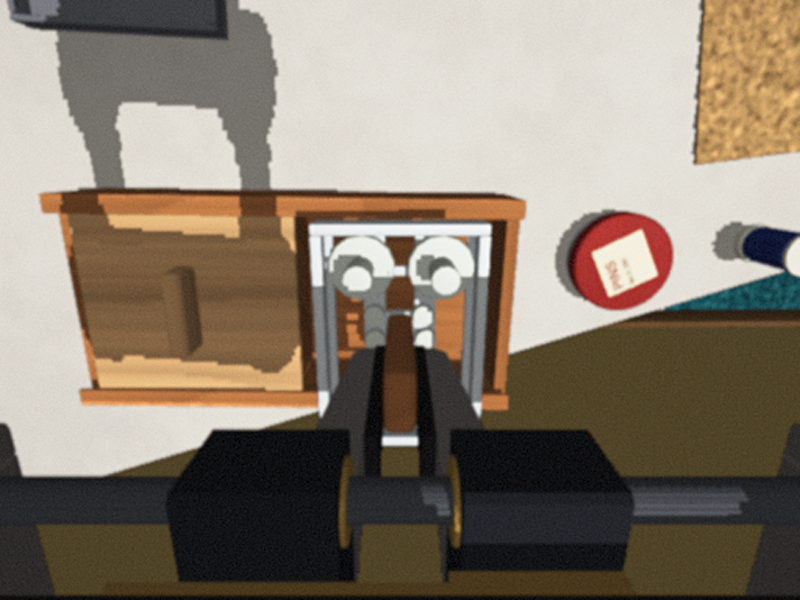

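```bash
python3 -m crank '[0,0,0.005,0,0,0,1,0,0,0.013,0,0,0,1,0,0,0.021,0,0,0,1,0,0,0.026,0,0,0,1,0,0,0.026,0,0,0,1]'
python3 -m crank '[0,0.01,0,0,0,0,1,0,-0.01,0,0,0,0,1,0,0.01,0,0,0,0,1,0,-0.01,0,0,0,0,1,0,0.01,0,0,0,0,1,0,-0.01,0,0,0,0,1,0,0.01,0,0,0,0,1,0,-0.01,0,0,0,0,1,0,0.01,0,0,0,0,1,0,-0.01,0,0,0,0,1,0,0,0,0,0,0,1,0,0,0,0,0,0,1]'
python3 - <<'E'
from h import *
totool([.626,.066,.121],89.5)
p=vision.capture("wrist")
cv2.imwrite('pics/w5.png',cv2.resize(p['pixels'][120:300,170:360],(633,600),interpolation=cv2.INTER_CUBIC)[:,:,::-1])
E
```

```text
time: 13.75
ee_pos: [0.6253, 0.0655, 0.1218]
tcp_rot: [[-1.0, 0.007, -0.001], [0.007, 1.0, 0.0], [0.001, 0.0, -1.0]]
contact_force: [0.1, -0.5, -3.5]
width: 0.0115
grip_force: 45.0
time: 15.25
ee_pos: [0.6257, 0.0661, 0.1226]
tcp_rot: [[-1.0, 0.006, -0.0], [0.006, 1.0, 0.0], [0.0, 0.0, -1.0]]
contact_force: [0.2, -0.1, -2.0]
width: 0.0118
grip_force: 45.0
tcp [0.6257 0.0661 0.1226] shift [-0.0003 -0.0001  0.0016]
tool y dir 89.64 z [-0.  0. -1.] q6 -1.65
wz 0.14 (other -179.86)
```

View pics/w5.png

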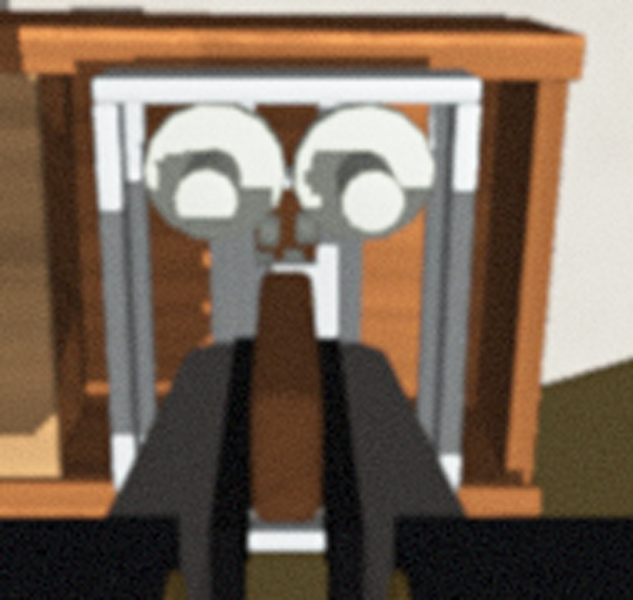

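```bash
python3 -m crank '[0,0.012,0,0,0,0,1,0,-0.012,0,0,0,0,1,0,0.012,0,0,0,0,1,0,-0.012,0,0,0,0,1,0,0.012,0,0,0,0,1,0,-0.012,0,0,0,0,1,0,0.012,0,0,0,0,1,0,-0.012,0,0,0,0,1,0,0.012,0,0,0,0,1,0,-0.012,0,0,0,0,1,0,0,0,0,0,0,1,0,0,0,0,0,0,1]'
python3 -m crank '[0,0.013,0,0,0,0,1,0,-0.013,0,0,0,0,1,0,0.013,0,0,0,0,1,0,-0.013,0,0,0,0,1,0,0.013,0,0,0,0,1,0,-0.013,0,0,0,0,1,0,0.013,0,0,0,0,1,0,-0.013,0,0,0,0,1,0,0.013,0,0,0,0,1,0,-0.013,0,0,0,0,1,0,0,0,0,0,0,1,0,0,0,0,0,0,1]'
python3 - <<'E'
from h import *
a=vision.capture("top")['pixels'][115:185,200:310]
b=vision.capture("scene")['pixels'][135:225,180:280]
b=cv2.resize(b,(667,600),interpolation=cv2.INTER_CUBIC)[:,:,::-1]
cv2.imwrite('pics/s6.png',b)
p=vision.capture("wrist")
cv2.imwrite('pics/w6.png',cv2.resize(p['pixels'][120:300,170:360],(633,600),interpolation=cv2.INTER_CUBIC)[:,:,::-1])
E
```

```text
time: 16.8
ee_pos: [0.6256, 0.067, 0.1226]
tcp_rot: [[-1.0, 0.006, -0.0], [0.006, 1.0, 0.001], [0.0, 0.001, -1.0]]
contact_force: [0.2, 0.3, -2.0]
width: 0.0118
grip_force: 45.0
time: 18.3
ee_pos: [0.6256, 0.0672, 0.1225]
tcp_rot: [[-1.0, 0.005, -0.0], [0.005, 1.0, 0.001], [0.0, 0.001, -1.0]]
contact_force: [0.8, -0.3, -2.0]
width: 0.0119
grip_force: 45.0
```

View pics/s6.png

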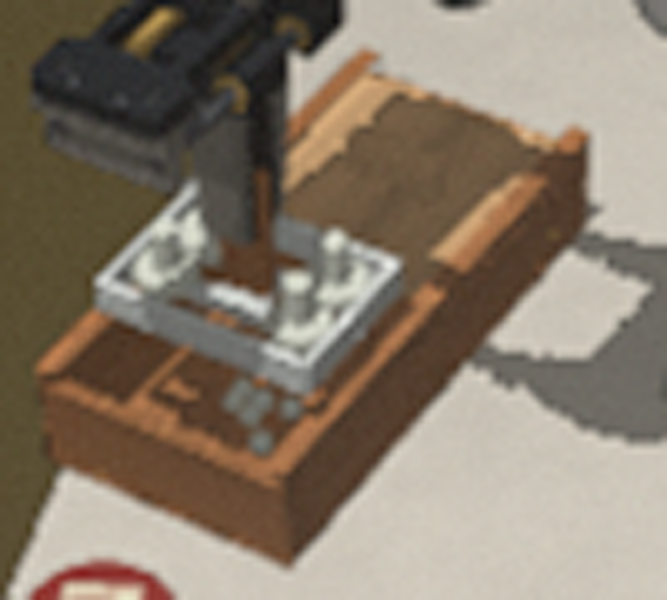

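```bash
python3 -m crank '[0,0.015,0,0,0,0,1,0,-0.015,0,0,0,0,1,0,0.015,0,0,0,0,1,0,-0.015,0,0,0,0,1,0,0.015,0,0,0,0,1,0,-0.015,0,0,0,0,1,0,0.015,0,0,0,0,1,0,-0.015,0,0,0,0,1,0,0.015,0,0,0,0,1,0,-0.015,0,0,0,0,1,0,0,0,0,0,0,1,0,0,0,0,0,0,1]'
python3 -m crank '[0,0,-0.01,0,0,0,1,0,0,-0.02,0,0,0,1,0,0,-0.035,0,0,0,1,0,0,-0.05,0,0,0,1,0,0.1,-0.05,0,0,0,1,0,0.1,-0.05,0,0,0,1,0,0.1,-0.05,0,0,0,1,0,0.1,-0.05,0,0,0,1]'
python3 - <<'E'
from h import *
b=vision.capture("scene")['pixels']
b1=cv2.resize(b[135:235,170:280],(660,600),interpolation=cv2.INTER_CUBIC)[:,:,::-1]
cv2.imwrite('pics/s7.png',b1)
totool([.465,.316,.173],108)
E
```

```text
time: 19.95
ee_pos: [0.6256, 0.0672, 0.1226]
tcp_rot: [[-1.0, 0.005, -0.0], [0.005, 1.0, 0.001], [0.0, 0.001, -1.0]]
contact_force: [-0.1, 0.2, -2.5]
width: 0.0117
grip_force: 45.0
time: 20.95
ee_pos: [0.6267, 0.165, 0.1732]
tcp_rot: [[-1.0, 0.007, 0.001], [0.007, 1.0, -0.001], [-0.001, -0.001, -1.0]]
contact_force: [0.8, 0.5, -3.0]
width: 0.0119
grip_force: 45.0
tcp [0.6267 0.1646 0.173 ] shift [ 1.629e-01  1.502e-01 -1.000e-04]
tool y dir 89.57 z [ 0. -0. -1.] q6 -1.49
wz -18.43 (other 161.57)
```

View pics/s7.png

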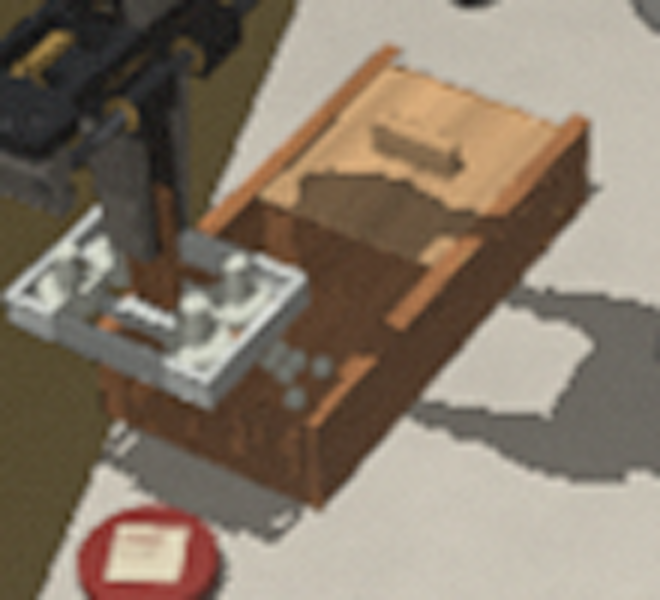

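```bash
python3 -m crank '[0.005,0.0045,0,0,0,-0.5,1,0.016,0.015,0,0,0,-1.8,1,0.033,0.03,0,0,0,-3.7,1,0.054,0.05,0,0,0,-6,1,0.077,0.071,0,0,0,-8.7,1,0.1,0.093,0,0,0,-11.3,1,0.122,0.114,0,0,0,-13.8,1,0.142,0.132,0,0,0,-16,1,0.156,0.146,0,0,0,-17.7,1,0.163,0.152,0,0,0,-18.5,1,0.163,0.152,0,0,0,-18.5,1,0.163,0.152,0,0,0,-18.5,1]'
python3 -m crank '[0,0,0.005,0,0,0,1,0,0,0.017,0,0,0,1,0,0,0.035,0,0,0,1,0,0,0.055,0,0,0,1,0,0,0.075,0,0,0,1,0,0,0.092,0,0,0,1,0,0,0.105,0,0,0,1,0,0,0.114,0,0,0,1,0,0,0.12,0,0,0,1,0,0,0.123,0,0,0,1,0,0,0.124,0,0,0,1,0,0,0.124,0,0,0,1]'
```

```text
time: 22.5
ee_pos: [0.465, 0.3182, 0.1726]
tcp_rot: [[-0.951, -0.31, 0.0], [-0.31, 0.951, -0.0], [-0.0, -0.0, -1.0]]
contact_force: [0.4, 0.8, -1.8]
width: 0.0116
grip_force: 45.0
time: 24.0
ee_pos: [0.4649, 0.3188, 0.0491]
tcp_rot: [[-0.95, -0.311, 0.001], [-0.311, 0.95, 0.0], [-0.001, 0.0, -1.0]]
contact_force: [-1.2, 0.0, -0.2]
width: 0.0117
grip_force: 45.0
```

```bash
python3 -m crank '[0,0,0,0,0,0,0.4,0,0,0,0,0,0,0.4,0,0,0,0,0,0,0.4,0,0,-0.03,0,0,0,0.4,0,0,-0.08,0,0,0,0.4,0,0,-0.12,0,0,0,0.4,0,0,-0.12,0,0,0,0.4]'
python3 - <<'E'
from h import *
p=vision.capture("wrist")
print(p['eye'])
cv2.imwrite('pics/w8.png',cv2.resize(p['pixels'][90:270,150:390],(800,600),interpolation=cv2.INTER_CUBIC)[:,:,::-1])
for q,z in (("sieve",.021),("mat",.003),("tray",.018)):
  for d in vision.masks_of(q,p)[:2]: print(q,np.round(d['box']),d['conf'],rect(p,d['mask'],z))
for d in vision.masks_of("large1",p): 
    b=d['box']; print('L',np.round(b),round(d['conf'],2),rect(p,d['mask'],.03)[:2])
totool([.465,.316,.173],108)
E
```

```text
time: 24.88
ee_pos: [0.4671, 0.3197, 0.1729]
tcp_rot: [[-0.95, -0.311, 0.008], [-0.311, 0.95, 0.003], [-0.008, 0.001, -1.0]]
contact_force: [-0.8, 0.3, -0.4]
width: 0.0552
grip_force: 0.0
[0.38895258 0.29591825 0.34212879]
sieve [221. 123.  71.  99.] 0.65 (array([464., 320.]), array([112.,  80.]), 18.1)
sieve [229. 130.  28.  28.] 0.3 (array([435., 297.]), array([28., 27.]), 18.1)
mat [192.  96. 126. 142.] 0.78 (array([466., 314.]), array([151., 121.]), 7.2)
L [229. 132.  30.  25.] 0.96 (array([434., 299.]), array([27., 26.]))
L [259. 189.  27.  24.] 0.88 (array([488., 346.]), array([27., 26.]))
L [233. 185.  24.  24.] 0.77 (array([492., 315.]), array([30., 22.]))
L [335. 182.  30.  19.] 0.69 (array([449., 425.]), array([28., 27.]))
L [260. 128.  24.  29.] 0.59 (array([424., 326.]), array([27., 26.]))
tcp [0.4634 0.3182 0.1667] shift [-0.0008 -0.0025 -0.0063]
tool y dir 108.11 z [-0.003 -0.001 -1.   ] q6 -1.5
wz 0.11 (other -179.89)
```

View pics/w8.png

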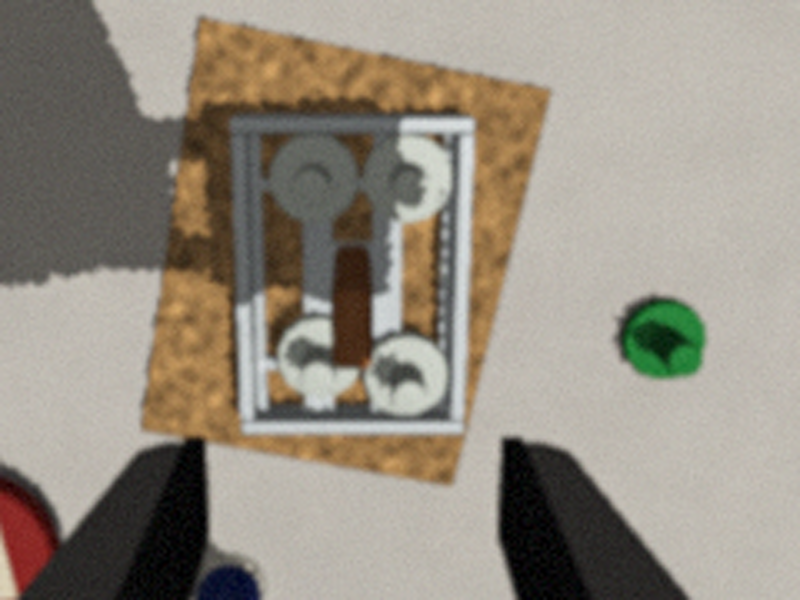

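Run:
```python
from h import *
p=vision.capture("wrist")
c=lambda x,y:(150+x/800*240,90+y/600*180)
W=world(p,[c(314,178),c(408,178),c(318,357),c(406,375)],.017)
S=world(p,[c(232,120),c(473,120),c(465,430),c(246,430)],.021); ctr=S.mean(0); print('sieve c',ctr)
a=np.radians(18); R=np.array([[np.cos(a),-np.sin(a)],[np.sin(a),np.cos(a)]])
for n,w in zip("ABCD",W): print(n,np.round(w,4),'sieve frame',np.round((w-ctr)[:2]@R*1000,1))
t=vision.capture("top")
for d in vision.masks_of("tray",t)[:2]: print('tray',d['conf'],d['box'],rect(t,d['mask'],.015))
for n,w,y in zip("ABCD",W,(63,63,63,63)): print(n); totool([w[0],w[1],.09],y)
```

```text
sieve c [0.45758037 0.31901672 0.021     ]
A [0.4295 0.2961 0.017 ] sieve frame [-33.8 -13.1]
B [0.42   0.3252 0.017 ] sieve frame [-33.8  17.4]
C [0.4874 0.3158 0.017 ] sieve frame [ 27.3 -12.3]
D [0.4841 0.3466 0.017 ] sieve frame [33.8 18. ]
tray 0.62 [267.7, 196.2, 41.1, 35.6] (array([424., -94.]), array([121.,  91.]), 86.8)
A
tcp [0.4638 0.3183 0.1674] shift [ 0.0393 -0.0105  0.0775]
tool y dir 108.11 z [-0.002 -0.001 -1.   ] q6 -1.5
wz 45.11 (other -134.89)
B
tcp [0.4638 0.3183 0.1674] shift [0.0394 0.0201 0.0775]
tool y dir 108.11 z [-0.002 -0.001 -1.   ] q6 -1.5
wz 45.11 (other -134.89)
C
tcp [0.4638 0.3183 0.1674] shift [-0.0217 -0.0097  0.0773]
tool y dir 108.11 z [-0.002 -0.001 -1.   ] q6 -1.5
wz 45.11 (other -134.89)
D
tcp [0.4638 0.3183 0.1674] shift [-0.0282  0.0205  0.0773]
tool y dir 108.11 z [-0.002 -0.001 -1.   ] q6 -1.5
wz 45.11 (other -134.89)
```

Run:
```python
from h import *
p=vision.capture("wrist"); print(p['eye'],p['rotation'][:,2])
for q,z in (("sieve",.021),("mat",.003)):
  for d in vision.masks_of(q,p)[:1]: print(q,np.round(d['box']),d['conf'],rect(p,d['mask'],z)); 
for d in vision.masks_of("large1",p):
    v,u=np.nonzero(d['mask']); m=(u.mean(),v.mean()); 
    print('L',np.round(d['box']),round(d['conf'],2),np.round(m,1),rect(p,d['mask'],.019)[:2])
cv2.imwrite('pics/w9.png',cv2.resize(p['pixels'][110:240,190:310],(554,600),interpolation=cv2.INTER_CUBIC)[:,:,::-1])
```

```text
[0.38739999 0.29522515 0.33743374] [-0.26778638 -0.0881156   0.95944051]
sieve [224. 131.  69.  97.] 0.67 (array([464., 321.]), array([110.,  79.]), 17.7)
mat [193.  98. 123. 145.] 0.68 (array([466., 314.]), array([151., 120.]), 6.8)
L [336. 184.  27.  24.] 0.94 [350.2 197.3] (array([451., 429.]), array([29., 29.]))
L [230. 134.  25.  28.] 0.9 [243.9 148.3] (array([435., 298.]), array([28., 28.]))
L [259. 194.  27.  26.] 0.87 [272.3 207.5] (array([490., 349.]), array([31., 29.]))
L [233. 192.  21.  23.] 0.83 [243.  202.6] (array([495., 315.]), array([29., 23.]))
L [258. 133.  28.  29.] 0.68 [271.9 148.1] (array([425., 327.]), array([29., 29.]))
```

View pics/w9.png

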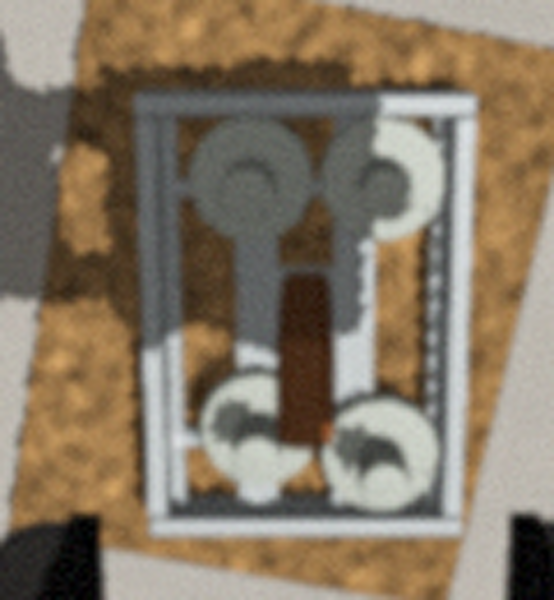

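```bash
python3 -m crank '[0.015,0.01,0,0,0,9,0.7,0.034,0.02,0,0,0,18,0.7,0.034,0.02,0.02,0,0,27,0.7,0.034,0.02,0.04,0,0,36,0.7,0.034,0.02,0.07,0,0,45,0.7,0.034,0.02,0.09,0,0,45,0.7,0.034,0.02,0.09,0,0,45,0.7,0.034,0.02,0.09,0,0,45,0.7]' 20
python3 - <<'E'
from h import *
totool([.425,.327,.025],63)
p=vision.capture("wrist")
cv2.imwrite('pics/w10.png',p['pixels'][80:260,130:380][:,:,::-1])
for d in vision.masks_of("large1",p):
    v,u=np.nonzero(d['mask']); print('L',np.round(d['box']),round(d['conf'],2),rect(p,d['mask'],.019)[:2])
E
```

```text
time: 26.48
ee_pos: [0.4266, 0.3274, 0.0796]
tcp_rot: [[-0.892, 0.452, 0.001], [0.452, 0.892, 0.001], [-0.001, 0.001, -1.0]]
contact_force: [-0.3, -0.5, -0.1]
width: 0.0274
grip_force: 0.0
tcp [0.4266 0.3274 0.0796] shift [ 0.0013 -0.0011  0.0546]
tool y dir 63.12 z [ 0.001  0.001 -1.   ] q6 -0.67
wz 0.12 (other -179.88)
L [362. 157.  37.  34.] 0.88 (array([448., 431.]), array([29., 29.]))
L [235. 182.  36.  42.] 0.75 (array([425., 328.]), array([30., 29.]))
L [210. 214.  37.  29.] 0.65 (array([433., 302.]), array([30., 23.]))
L [307. 240.  19.  23.] 0.64 (array([488., 359.]), array([27.,  9.]))
```

View pics/w10.png

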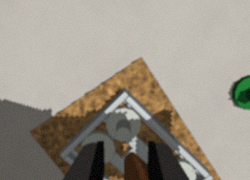

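```bash
python3 -m crank '[0.001,-0.001,0.02,0,0,0,0.7,0.001,-0.001,0.04,0,0,0,0.7,0.001,-0.001,0.052,0,0,0,0.7,0.001,-0.001,0.055,0,0,0,0.7,0.001,-0.001,0.055,0,0,0,1,0.001,-0.001,0.055,0,0,0,1,0.001,-0.001,0.055,0,0,0,1,0.001,-0.001,0.055,0,0,0,1,0.001,-0.001,0.04,0,0,0,1,0.001,-0.001,0,0,0,0,1,0.001,-0.001,-0.04,0,0,0,1,0.001,-0.001,-0.05,0,0,0,1]' 20
python3 - <<'E'
from h import *
t=vision.capture("top")
for d in vision.masks_of("tray",t)[:2]: print('tray',d['conf'],rect(t,d['mask'],.015))
totool([.42,-.07,.13],63)
E
```

```text
time: 28.08
ee_pos: [0.4264, 0.3275, 0.1323]
tcp_rot: [[-0.892, 0.452, 0.005], [0.452, 0.892, 0.003], [-0.004, 0.005, -1.0]]
contact_force: [0.6, 0.1, -1.3]
width: 0.0111
grip_force: 20.0
tray 0.87 (array([424., -94.]), array([121.,  91.]), 86.6)
tcp [0.4252 0.3269 0.1298] shift [-0.1748 -0.3564 -0.0006]
tool y dir 63.12 z [ 0.002  0.001 -1.   ] q6 -0.67
wz 0.12 (other -179.88)
```

```bash
python3 -m crank '[-0.01,-0.02,0,0,0,-3,1,-0.03,-0.06,0,0,0,-6,1,-0.055,-0.11,0,0,0,-9,1,-0.08,-0.16,0,0,0,-12,1,-0.105,-0.21,0,0,0,-15,1,-0.13,-0.26,0,0,0,-18,1,-0.15,-0.3,0,0,0,-21,1,-0.167,-0.332,0,0,0,-24,1,-0.174,-0.346,0,0,0,-27,1,-0.174,-0.346,0,0,0,-27,1,-0.174,-0.346,0,0,0,-27,1]'
python3 - <<'E'
from h import *
p=vision.capture("wrist")
for d in vision.masks_of("tray",p)[:2]: print('tray',d['conf'],np.round(d['box']),rect(p,d['mask'],.018))
totool([.444,-.066,.021],90)
cv2.imwrite('pics/w11.png',cv2.resize(p['pixels'],(800,600))[:,:,::-1])
E
```

```text
time: 29.55
ee_pos: [0.4225, -0.0597, 0.1276]
tcp_rot: [[-1.0, -0.001, -0.002], [-0.001, 1.0, 0.001], [0.002, 0.001, -1.0]]
contact_force: [0.6, 0.2, -0.4]
width: 0.0113
grip_force: 20.0
tray 0.75 [155. 139. 125.  93.] (array([421., -95.]), array([119.,  92.]), 86.9)
tcp [ 0.4229 -0.0597  0.1281] shift [-0.0212 -0.0064  0.107 ]
tool y dir 90.15 z [-0.001  0.001 -1.   ] q6 -2.0
wz 0.15 (other -179.85)
```

```bash
python3 -m crank '[-0.01,-0.004,0.04,0,0,0,1,-0.019,-0.008,0.08,0,0,0,1,-0.019,-0.008,0.102,0,0,0,1,-0.019,-0.008,0.108,0,0,0,1,-0.019,-0.008,0.108,0,0,0,1,-0.019,-0.008,0.108,0,0,0,0.75,-0.019,-0.008,0.108,0,0,0,0.75,-0.019,-0.008,0.07,0,0,0,0.75,-0.019,-0.008,0.03,0,0,0,0.75,-0.019,-0.008,-0.01,0,0,0,0.75]'
python3 - <<'E'
from h import *
p=vision.capture("wrist")
for d in vision.masks_of("large1",p)[:4]: print('L',d['conf'],np.round(d['box']),rect(p,d['mask'],.012)[:2])
totool([.490,.348,.14],153)
E
```

```text
time: 30.9
ee_pos: [0.4424, -0.0687, 0.1404]
tcp_rot: [[-1.0, -0.002, 0.001], [-0.002, 1.0, -0.0], [-0.001, -0.0, -1.0]]
contact_force: [0.7, -1.3, -0.3]
width: 0.023
grip_force: 0.0
L 0.84 [240. 169.  30.  31.] (array([443., -67.]), array([29., 28.]))
tcp [ 0.4458 -0.0701  0.1439] shift [-0.0451  0.418   0.0025]
tool y dir 90.12 z [ 0.01  -0.004 -1.   ] q6 -2.0
wz -62.88 (other 117.12)
```

```bash
python3 -m crank '[-0.003,0.03,0,0,0,-6,0.7,-0.008,0.08,0,0,0,-13,0.7,-0.014,0.13,0,0,0,-21,0.7,-0.02,0.18,0,0,0,-29,0.7,-0.026,0.23,0,0,0,-37,0.7,-0.032,0.28,0,0,0,-45,0.7,-0.038,0.33,0,0,0,-53,0.7,-0.044,0.38,0,0,0,-60,0.7,-0.047,0.41,0,0,0,-63,0.7,-0.047,0.417,0.03,0,0,-63,0.7,-0.047,0.417,0.055,0,0,-63,0.7,-0.047,0.417,0.055,0,0,-63,0.7]'
python3 - <<'E'
from h import *
r0=r.read_state()
p=vision.capture("wrist")
for q in ("large1","sieve"):
  for d in vision.masks_of(q,p)[:5]: print(q,round(d['conf'],2),np.round(d['box']),rect(p,d['mask'],.019))
totool([.490,.348,.025],153)
E
```

```text
time: 32.5
ee_pos: [0.4862, 0.3475, 0.0806]
tcp_rot: [[-0.452, -0.892, -0.006], [-0.892, 0.452, -0.002], [0.005, 0.004, -1.0]]
contact_force: [-0.1, 0.4, -1.0]
width: 0.0277
grip_force: 0.0
large1 0.92 [213. 158.  33.  33.] (array([493., 318.]), array([29., 28.]), 62.7)
large1 0.88 [261.  97.  44.  43.] (array([435., 297.]), array([29., 28.]), -26.3)
large1 0.87 [235. 187.  32.  37.] (array([490., 349.]), array([29., 27.]), -51.4)
large1 0.84 [317. 251.  28.  23.] (array([449., 426.]), array([32., 18.]), -83.6)
sieve 0.71 [184.  74. 164. 164.] (array([464., 321.]), array([111.,  80.]), 18.5)
tcp [0.4892 0.3486 0.0846] shift [ 0.0002 -0.0009  0.0596]
tool y dir 153.1 z [ 0.001  0.001 -1.   ] q6 -2.25
wz 0.1 (other -179.90)
```

```bash
python3 -m crank '[0,0,0.02,0,0,0,0.7,0,0,0.04,0,0,0,0.7,0,0,0.055,0,0,0,0.7,0,0,0.059,0,0,0,0.7,0,0,0.059,0,0,0,1,0,0,0.059,0,0,0,1,0,0,0.059,0,0,0,1,0,0,0.059,0,0,0,1,0,0,0.04,0,0,0,1,0,0,0,0,0,0,1,0,0,-0.04,0,0,0,1,0,0,-0.05,0,0,0,1]' 20
python3 - <<'E'
from h import *
t=vision.capture("top")
for d in vision.masks_of("tray",t)[:2]: print('tray',d['conf'],rect(t,d['mask'],.015))
totool([.4395,-.115,.13],90)
E
```

```text
time: 34.15
ee_pos: [0.4906, 0.3496, 0.1382]
tcp_rot: [[-0.452, -0.892, 0.007], [-0.892, 0.452, 0.003], [-0.006, -0.004, -1.0]]
contact_force: [-0.6, 1.3, -0.5]
width: 0.0111
grip_force: 20.0
tray 0.92 (array([424., -94.]), array([121.,  91.]), 86.6)
tcp [0.4893 0.3489 0.1352] shift [ 0.4363 -0.1654  0.0045]
tool y dir 153.12 z [ 0.003  0.001 -1.   ] q6 -2.25
wz 63.12 (other -116.88)
```

```bash
python3 -m crank '[0.02,-0.008,0,0,0,4,1,0.055,-0.021,0,0,0,10,1,0.1,-0.038,0,0,0,16,1,0.15,-0.057,0,0,0,23,1,0.2,-0.076,0,0,0,30,1,0.25,-0.095,0,0,0,37,1,0.3,-0.114,0,0,0,44,1,0.35,-0.133,0,0,0,51,1,0.395,-0.15,0,0,0,57,1,0.43,-0.163,0,0,0,62,1,0.442,-0.168,0,0,0,63,1,0.442,-0.168,0,0,0,63,1]'
python3 - <<'E'
from h import *
p=vision.capture("wrist")
for d in vision.masks_of("tray",p)[:1]: print('tray',d['conf'],np.round(d['box']),rect(p,d['mask'],.018))
totool([.4395,-.123,.020],90)
E
```

```text
time: 35.75
ee_pos: [0.4379, -0.1213, 0.1326]
tcp_rot: [[-1.0, -0.002, -0.002], [-0.002, 1.0, 0.002], [0.002, 0.002, -1.0]]
contact_force: [-0.1, 0.2, 0.6]
width: 0.0113
grip_force: 20.0
tray 0.95 [218. 123. 126.  96.] (array([422., -95.]), array([121.,  92.]), 86.8)
tcp [ 0.4382 -0.1204  0.1329] shift [-0.0014 -0.0027  0.1129]
tool y dir 90.21 z [-0.001  0.001 -1.   ] q6 -2.11
wz 0.21 (other -179.79)
```

```bash
python3 -m crank '[-0.001,-0.002,0.04,0,0,0,1,-0.001,-0.002,0.08,0,0,0,1,-0.001,-0.002,0.106,0,0,0,1,-0.001,-0.002,0.113,0,0,0,1,-0.001,-0.002,0.113,0,0,0,1,-0.001,-0.002,0.113,0,0,0,0.75,-0.001,-0.002,0.113,0,0,0,0.75,-0.001,-0.002,0.08,0,0,0,0.75,-0.001,-0.002,0.04,0,0,0,0.75,-0.001,-0.002,0,0,0,0,0.75]'
python3 - <<'E'
from h import *
p=vision.capture("wrist")
for d in vision.masks_of("large1",p)[:4]: print('L',d['conf'],np.round(d['box']),rect(p,d['mask'],.012)[:2])
totool([.435,.2975,.14],108)
E
```

```text
time: 37.1
ee_pos: [0.4395, -0.1238, 0.1354]
tcp_rot: [[-1.0, -0.002, 0.001], [-0.002, 1.0, -0.0], [-0.001, -0.0, -1.0]]
contact_force: [0.5, 0.1, -0.6]
width: 0.0231
grip_force: 0.0
L 0.63 [292. 173.  28.  28.] (array([443., -67.]), array([29., 29.]))
L 0.6 [243. 170.  27.  28.] (array([ 439., -123.]), array([29., 27.]))
L 0.45 [221. 120. 126.  93.] (array([424., -95.]), array([124.,  94.]))
tcp [ 0.4428 -0.1257  0.139 ] shift [ 0.0069  0.4232 -0.0034]
tool y dir 90.12 z [ 0.009 -0.005 -1.   ] q6 -2.11
wz -17.88 (other 162.12)
```

```bash
python3 -m crank '[0,0.02,0,0,0,-1,0.7,0.001,0.06,0,0,0,-3,0.7,0.002,0.11,0,0,0,-5,0.7,0.002,0.16,0,0,0,-7,0.7,0.003,0.21,0,0,0,-9,0.7,0.003,0.26,0,0,0,-11,0.7,0.004,0.31,0,0,0,-13,0.7,0.004,0.36,0,0,0,-15,0.7,0.004,0.4,0,0,0,-17,0.7,0.004,0.421,0.03,0,0,-18,0.7,0.004,0.421,0.05,0,0,-18,0.7,0.004,0.421,0.05,0,0,-18,0.7]'
python3 - <<'E'
from h import *
p=vision.capture("wrist")
p=vision.capture("wrist")
for d in vision.masks_of("large1",p)[:5]: print('L',round(d['conf'],2),np.round(d['box']),rect(p,d['mask'],.019))
totool([.435,.2975,.025],108)
E
```

```text
time: 38.7
ee_pos: [0.4327, 0.2967, 0.0814]
tcp_rot: [[-0.95, -0.311, -0.004], [-0.311, 0.95, -0.002], [0.005, -0.0, -1.0]]
contact_force: [-0.6, -0.7, 0.3]
width: 0.0275
grip_force: 0.0
L 0.9 [239. 250.  23.  39.] (array([496., 315.]), array([40., 21.]), 20.9)
L 0.78 [369. 245.  35.  29.] (array([447., 428.]), array([35., 30.]), -74.8)
L 0.68 [236. 186.  37.  33.] (array([435., 297.]), array([28., 28.]), 18.1)
L 0.63 [219. 174.  98. 120.] (array([462., 320.]), array([115.,  80.]), 19.6)
tcp [0.4353 0.2972 0.0844] shift [0.0002 0.0004 0.0594]
tool y dir 108.08 z [ 0.001  0.    -1.   ] q6 -1.52
wz 0.08 (other -179.92)
```

```bash
python3 -m crank '[0,0,0.02,0,0,0,0.7,0,0,0.04,0,0,0,0.7,0,0,0.055,0,0,0,0.7,0,0,0.059,0,0,0,0.7,0,0,0.059,0,0,0,1,0,0,0.059,0,0,0,1,0,0,0.059,0,0,0,1,0,0,0.059,0,0,0,1,0,0,0.04,0,0,0,1,0,0,0,0,0,0,1,0,0,-0.04,0,0,0,1,0,0,-0.05,0,0,0,1]' 20
python3 - <<'E'
from h import *
t=vision.capture("top")
for d in vision.masks_of("tray",t)[:2]: print('tray',d['conf'],rect(t,d['mask'],.015))
totool([.4025,-.066,.135],90)
E
```

```text
time: 40.35
ee_pos: [0.4363, 0.298, 0.1364]
tcp_rot: [[-0.95, -0.311, 0.005], [-0.311, 0.95, 0.002], [-0.005, 0.0, -1.0]]
contact_force: [-0.5, -0.1, -0.1]
width: 0.0108
grip_force: 20.0
tray 0.94 (array([ 434., -110.]), array([121.,  93.]), 86.9)
tray 0.47 (array([603., 317.]), array([36., 28.]), 44.7)
tcp [0.4351 0.2975 0.1341] shift [ 0.144  -0.3353 -0.0011]
tool y dir 108.12 z [ 0.002  0.001 -1.   ] q6 -1.52
wz 18.12 (other -161.88)
```

```bash
python3 -m crank '[0.007,-0.018,0,0,0,1,1,0.02,-0.05,0,0,0,3,1,0.036,-0.092,0,0,0,5,1,0.053,-0.135,0,0,0,7,1,0.071,-0.18,0,0,0,9,1,0.089,-0.225,0,0,0,11,1,0.106,-0.27,0,0,0,13,1,0.122,-0.31,0,0,0,15,1,0.134,-0.34,0,0,0,17,1,0.1395,-0.3535,0,0,0,18,1,0.1395,-0.3535,0,0,0,18,1,0.1395,-0.3535,0,0,0,18,1]'
python3 - <<'E'
from h import *
p=vision.capture("wrist")
for d in vision.masks_of("tray",p)[:1]: print('tray',d['conf'],np.round(d['box']),rect(p,d['mask'],.018))
for d in vision.masks_of("large1",p)[:5]: print('L',round(d['conf'],2),np.round(d['box']),rect(p,d['mask'],.012))
totool([.4125,-.082,.020],90)
cv2.imwrite('pics/w12.png',p['pixels'][:,:,::-1])
E
```

```text
time: 41.95
ee_pos: [0.4116, -0.0811, 0.1331]
tcp_rot: [[-1.0, -0.003, -0.001], [-0.003, 1.0, 0.001], [0.001, 0.001, -1.0]]
contact_force: [0.6, 0.5, -1.4]
width: 0.011
grip_force: 20.0
tray 0.68 [164. 159. 122.  87.] (array([ 429., -111.]), array([121.,  94.]), 88.2)
L 0.69 [188. 203.  26.  30.] (array([ 447., -138.]), array([31., 29.]), 0.2)
L 0.63 [233. 206.  47.  47.] (array([461., -83.]), array([54., 41.]), -20.3)
tcp [ 0.4119 -0.0812  0.1335] shift [-0.0006 -0.0009  0.1135]
tool y dir 90.21 z [-0.  0. -1.] q6 -2.06
wz 0.21 (other -179.79)
```

```bash
python3 -m crank '[0,-0.001,0.04,0,0,0,1,0,-0.001,0.08,0,0,0,1,0,-0.001,0.106,0,0,0,1,0,-0.001,0.1135,0,0,0,1,0,-0.001,0.1135,0,0,0,1,0,-0.001,0.1135,0,0,0,0.75,0,-0.001,0.1135,0,0,0,0.75,0,-0.001,0.08,0,0,0,0.75,0,-0.001,0.04,0,0,0,0.75,0,-0.001,0,0,0,0,0.75]'
python3 - <<'E'
from h import *
p=vision.capture("wrist")
for d in vision.masks_of("large1",p)[:4]: print('L',d['conf'],np.round(d['box']),rect(p,d['mask'],.012)[:2])
totool([.494,.317,.135],108)
E
```

```text
time: 43.35
ee_pos: [0.412, -0.0832, 0.1354]
tcp_rot: [[-1.0, -0.002, 0.001], [-0.002, 1.0, -0.001], [-0.001, -0.001, -1.0]]
contact_force: [0.1, -0.2, -0.8]
width: 0.023
grip_force: 0.0
L 0.78 [238. 204.  29.  31.] (array([452., -83.]), array([31., 28.]))
L 0.78 [240. 170.  30.  27.] (array([411., -81.]), array([30., 28.]))
L 0.77 [190. 202.  28.  28.] (array([ 448., -137.]), array([31., 29.]))
tcp [ 0.4153 -0.0848  0.1388] shift [-0.0795  0.4017  0.0025]
tool y dir 90.12 z [ 0.009 -0.005 -1.   ] q6 -2.06
wz -17.88 (other 162.12)
```

Last one, C at (0.494, 0.317); from commanded (0.412,-0.082,0.133).

```bash
python3 -m crank '[-0.004,0.02,0,0,0,-1,0.7,-0.012,0.06,0,0,0,-3,0.7,-0.022,0.11,0,0,0,-5,0.7,-0.033,0.16,0,0,0,-7,0.7,-0.043,0.21,0,0,0,-9,0.7,-0.053,0.26,0,0,0,-11,0.7,-0.063,0.31,0,0,0,-13,0.7,-0.074,0.36,0,0,0,-15,0.7,-0.08,0.39,0,0,0,-17,0.7,-0.082,0.399,0.03,0,0,-18,0.7,-0.082,0.399,0.045,0,0,-18,0.7,-0.082,0.399,0.045,0,0,-18,0.7]'
python3 - <<'E'
from h import *
p=vision.capture("wrist")
p=vision.capture("wrist")
for q in ("large1","sieve"):
  for d in vision.masks_of(q,p)[:3]: print(q,round(d['conf'],2),np.round(d['box']),rect(p,d['mask'],.019))
totool([.494,.317,.025],108)
E
```

```text
time: 44.95
ee_pos: [0.4917, 0.315, 0.0867]
tcp_rot: [[-0.951, -0.31, -0.004], [-0.31, 0.951, -0.002], [0.004, -0.0, -1.0]]
contact_force: [0.2, -0.1, 0.2]
width: 0.0274
grip_force: 0.0
large1 0.78 [239. 184.  33.  33.] (array([492., 315.]), array([31., 25.]), 39.1)
large1 0.64 [  0. 195.  55. 110.] (array([608., 129.]), array([109.,  43.]), -0.3)
large1 0.62 [374. 180.  42.  32.] (array([451., 428.]), array([33., 29.]), -66.8)
sieve 0.8 [223. 100.  98. 133.] (array([462., 320.]), array([110.,  79.]), 18.7)
tcp [0.494  0.3158 0.0898] shift [-0.0002  0.0011  0.0648]
tool y dir 108.06 z [ 0.002  0.001 -1.   ] q6 -1.52
wz 0.06 (other -179.94)
```

```bash
python3 -m crank '[0,0.0005,0.02,0,0,0,0.7,0,0.0005,0.04,0,0,0,0.7,0,0.0005,0.06,0,0,0,0.7,0,0.0005,0.065,0,0,0,0.7,0,0.0005,0.065,0,0,0,1,0,0.0005,0.065,0,0,0,1,0,0.0005,0.065,0,0,0,1,0,0.0005,0.065,0,0,0,1,0,0.0005,0.04,0,0,0,1,0,0.0005,0,0,0,0,1,0,0.0005,-0.04,0,0,0,1,0,0.0005,-0.045,0,0,0,1]' 20
python3 - <<'E'
from h import *
t=vision.capture("top")
for d in vision.masks_of("tray",t)[:1]: print('tray',d['conf'],rect(t,d['mask'],.015))
totool([.409,-.138,.135],90)
E
```

```text
time: 46.65
ee_pos: [0.4953, 0.3175, 0.1374]
tcp_rot: [[-0.95, -0.311, 0.007], [-0.311, 0.95, 0.003], [-0.007, 0.0, -1.0]]
contact_force: [0.4, -0.3, -0.5]
width: 0.011
grip_force: 20.0
tray 0.82 (array([ 435., -111.]), array([121.,  94.]), 86.3)
tcp [0.4932 0.3166 0.1338] shift [ 0.2214 -0.4059 -0.0014]
tool y dir 108.11 z [ 0.001  0.    -1.   ] q6 -1.52
wz 18.11 (other -161.89)
```

```bash
python3 -m crank '[0.009,-0.016,0,0,0,1,1,0.027,-0.049,0,0,0,2,1,0.049,-0.089,0,0,0,4,1,0.073,-0.134,0,0,0,6,1,0.097,-0.179,0,0,0,8,1,0.122,-0.223,0,0,0,10,1,0.146,-0.268,0,0,0,12,1,0.17,-0.312,0,0,0,14,1,0.193,-0.353,0,0,0,16,1,0.21,-0.386,0,0,0,17,1,0.2214,-0.406,0,0,0,18,1,0.2214,-0.406,0,0,0,18,1]'
python3 - <<'E'
from h import *
p=vision.capture("wrist")
for q,z in (("tray",.018),("large1",.012)):
  for d in vision.masks_of(q,p)[:4]: print(q,round(d['conf'],2),np.round(d['box']),rect(p,d['mask'],z))
totool([.409,-.138,.020],90)
E
```

```text
time: 48.25
ee_pos: [0.4071, -0.1389, 0.1321]
tcp_rot: [[-1.0, 0.002, -0.003], [0.002, 1.0, 0.001], [0.003, 0.001, -1.0]]
contact_force: [0.6, 0.5, -0.4]
width: 0.0113
grip_force: 20.0
tray 0.62 [221. 161. 120.  92.] (array([ 430., -111.]), array([120.,  93.]), 87.0)
large1 0.88 [234. 206.  40.  47.] (array([ 454., -133.]), array([56., 43.]), 23.0)
large1 0.76 [292. 174.  32.  29.] (array([411., -82.]), array([29., 28.]), 45.8)
large1 0.6 [290. 210.  30.  32.] (array([451., -84.]), array([30., 29.]), -22.0)
tcp [ 0.4081 -0.1372  0.1327] shift [-0.0011 -0.0009  0.1127]
tool y dir 90.13 z [-0.001  0.001 -1.   ] q6 -2.18
wz 0.13 (other -179.87)
```

```bash
python3 -m crank '[-0.001,-0.001,0.04,0,0,0,1,-0.001,-0.001,0.08,0,0,0,1,-0.001,-0.001,0.106,0,0,0,1,-0.001,-0.001,0.1125,0,0,0,1,-0.001,-0.001,0.1125,0,0,0,1,-0.001,-0.001,0.1125,0,0,0,0.75,-0.001,-0.001,0.1125,0,0,0,0.75,-0.001,-0.001,0.07,0,0,0,0.75,-0.001,-0.001,0.02,0,0,0,0.75,-0.001,-0.001,-0.02,0,0,0,0.75,-0.001,-0.001,-0.04,0,0,0,0.75]'
python3 - <<'E'
from h import *
p=vision.capture("wrist")
for q,z in (("tray",.018),("large1",.012)):
  for d in vision.masks_of(q,p)[:5]: print(q,round(d['conf'],2),np.round(d['box']),rect(p,d['mask'],z))
totool([.625,-.06,.173],90)
E
```

```text
time: 49.78
ee_pos: [0.411, -0.14, 0.177]
tcp_rot: [[-1.0, -0.002, 0.004], [-0.002, 1.0, -0.003], [-0.004, -0.003, -1.0]]
contact_force: [-0.3, -1.1, -0.6]
width: 0.0231
grip_force: 0.0
tray 0.87 [226. 150. 108.  82.] (array([ 430., -111.]), array([120.,  93.]), 87.1)
large1 0.89 [288. 193.  28.  26.] (array([451., -84.]), array([32., 29.]), 45.2)
large1 0.74 [291. 163.  27.  24.] (array([411., -82.]), array([28., 26.]), -89.8)
large1 0.69 [245. 160.  24.  23.] (array([ 407., -137.]), array([28., 28.]), -89.8)
large1 0.6 [244. 190.  27.  27.] (array([ 446., -137.]), array([28., 28.]), 0.2)
tcp [ 0.4106 -0.1397  0.1748] shift [-0.2146  0.0793  0.0023]
tool y dir 90.11 z [ 0.003 -0.002 -1.   ] q6 -2.18
wz 0.11 (other -179.89)
```

```bash
python3 -m crank '[-0.03,0.011,0,0,0,0,0.4,-0.08,0.029,0,0,0,0,0.4,-0.13,0.047,0,0,0,0,0.4,-0.18,0.065,0,0,0,0,0.4,-0.21,0.076,0,0,0,0,0.4,-0.216,0.078,0,0,0,0,0.4,-0.216,0.078,0.03,0,0,0,0.4,-0.216,0.078,0.05,0,0,0,0.4,-0.216,0.078,0.05,0,0,0,0.4]'
python3 - <<'E'
from h import *
totool([.625,-.06,.062],90)
p=vision.capture("wrist")
cv2.imwrite('pics/w13.png',p['pixels'][:,:,::-1])
E
```

```text
time: 51.05
ee_pos: [0.6232, -0.0606, 0.1209]
tcp_rot: [[-1.0, -0.001, -0.005], [-0.001, 1.0, 0.001], [0.005, 0.001, -1.0]]
contact_force: [0.1, 0.5, 0.9]
width: 0.0548
grip_force: 0.0
tcp [ 0.6232 -0.0606  0.1209] shift [-0.0021  0.0005  0.0589]
tool y dir 90.08 z [-0.005  0.001 -1.   ] q6 -1.86
wz 0.08 (other -179.92)
```

View pics/w13.png

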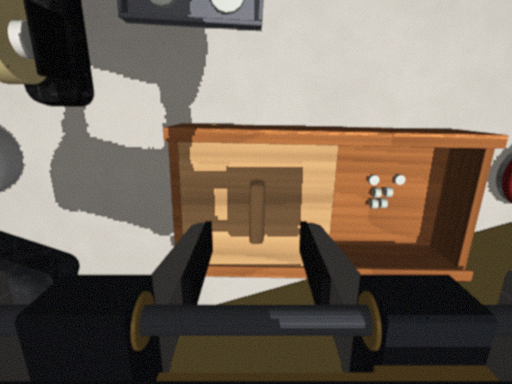

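```bash
python3 -m crank '[-0.002,0,0.03,0,0,0,0.4,-0.002,0,0.05,0,0,0,0.4,-0.002,0,0.058,0,0,0,0.4,-0.002,0,0.058,0,0,0,1,-0.002,0,0.058,0,0,0,1,-0.002,0,0.058,0,0,0,1,-0.002,0,0.058,0,0,0,1,-0.002,0,0.058,0,0,0,1]' 45
python3 -m crank '[0,0.01,0,0,0,0,1,0,0.025,0,0,0,0,1,0,0.04,0,0,0,0,1,0,0.055,0,0,0,0,1,0,0.07,0,0,0,0,1,0,0.085,0,0,0,0,1,-0.001,0.1,0,0,0,0,1,-0.001,0.11,0,0,0,0,1,-0.001,0.118,0,0,0,0,1,-0.001,0.125,0,0,0,0,1,-0.001,0.126,0,0,0,0,1,-0.001,0.126,0,0,0,0,1]'
```

```text
time: 52.1
ee_pos: [0.6279, -0.0598, 0.066]
tcp_rot: [[-1.0, -0.001, 0.001], [-0.001, 1.0, 0.002], [-0.001, 0.002, -1.0]]
contact_force: [0.6, 4.4, 1.7]
width: 0.0114
grip_force: 45.0
time: 53.6
ee_pos: [0.6303, 0.0652, 0.0661]
tcp_rot: [[-1.0, -0.002, 0.005], [-0.002, 1.0, -0.002], [-0.005, -0.002, -1.0]]
contact_force: [8.1, -3.1, -3.5]
width: 0.0114
grip_force: 45.0
```

```bash
python3 -m crank '[0.003,0.003,0,0,0,0,1,0.003,0.005,0,0,0,0,1,0.003,0.005,0,0,0,0,1,0.003,0.001,0,0,0,0,1,0.003,0,0,0,0,0,0.4,0.003,0,0,0,0,0,0.4,0.003,0,0,0,0,0,0.4]'
python3 -m crank '[0,0,-0.04,0,0,0,0.4,0,0,-0.08,0,0,0,0.4,0,0,-0.12,0,0,0,0.4,0,0,-0.12,0,0,0,0.4,0,0,-0.12,0,0,0,0.4,0,0,-0.12,0,0,0,0.4]'
python3 - <<'E'
from h import *
p=vision.capture("wrist")
cv2.imwrite('pics/w14.png',p['pixels'][:,:,::-1])
t=vision.capture("top")
for q,z in (("tray",.015),("sieve",.018),("mat",.003)):
  for d in vision.masks_of(q,t)[:1]: print(q,rect(t,d['mask'],z))
E
```

```text
time: 54.48
ee_pos: [0.6245, 0.066, 0.0652]
tcp_rot: [[-1.0, -0.003, -0.002], [-0.003, 1.0, 0.0], [0.002, 0.0, -1.0]]
contact_force: [-0.3, 0.2, -0.2]
width: 0.0392
grip_force: 0.0
time: 55.22
ee_pos: [0.6241, 0.0655, 0.1834]
tcp_rot: [[-1.0, -0.002, -0.004], [-0.002, 1.0, 0.0], [0.004, 0.0, -1.0]]
contact_force: [-0.3, 0.1, 0.1]
width: 0.0552
grip_force: 0.0
tray (array([ 433., -110.]), array([121.,  92.]), 87.0)
sieve (array([461., 320.]), array([114.,  79.]), 17.9)
mat (array([467., 313.]), array([152., 123.]), 6.8)
```

View pics/w14.png

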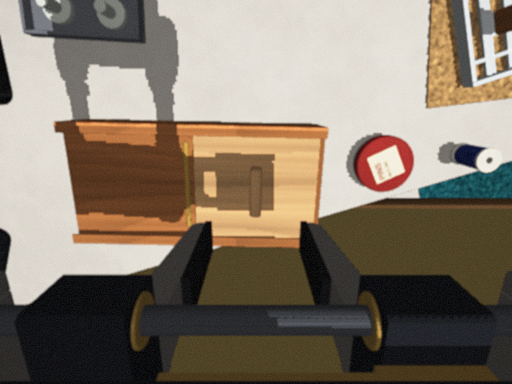

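```bash
python3 -c "
from cell import r
print(r.job_done())"
```

```text
the job is handed in; nothing more can be done
None
```

I finished every step and handed the job in, but it returned no verdict. By the camera, the lid is shut, all six small buttons were in the box before I closed it, the four large ones are in the tray, and the sieve is on the mat.

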